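Rock a tight locating block out of its jig and hold it clear

TASK

The steel locating block is stuck tight in the pocket of the jig, and I need to wipe the pocket out. Take it by its square stem and, while its foot is still in the pocket, lean it clearly to the left (towards the jig's left-hand plunger) first and then clearly to the right, and go on rocking and easing it up until it frees. Finish still holding it in the gripper, upright and at rest straight over the pocket with its foot about 2 cm above the jig; leave the things lying around alone.

Things in the scene. Friction and masses are not known exactly. Their poses are not given: they have to be found in the camera images.
- jig: Jig screwed to the bench, does not move: aluminium plate 100 (x) x 170 (y) x 12 mm; on its middle a dark steel housing 64 (x) x 96 (y) mm, top 44 mm above the bench, with an open pocket 31 (x) x 48 (y) mm, floor 12 mm above the bench. Origin: centre of the plate's underside, straight below the pocket's centre; z up, x away from the robot, y to the left (within 25 degrees).
- pocket (a point): Centre of the pocket's mouth, 44 mm above the bench; axes as the jig's. The block walks out when leaned 5 to 8 degrees each way (towards the jig's +y, then -y) about the middle of its foot, and raised some 3 mm a lean; leaning takes about 5 to 12 N at the stem, a straight pull 35 to 60 N.
- plunger_left_nose (a point): Inner tip of the left (+y) one of two sprung, round-nosed plungers, 28 mm above the bench; the other faces it from the right (-y). Each presses with about 45 N on an end of the block's foot. The foot is free of them when it has risen 12 to 16 mm.
- locator_centre (a point): Bright steel locating block, loose, about 0.35 kg, 110 mm tall, upright on the pocket's floor: foot 28 (x) x 36 (y) x 30 mm, collar 26 x 30 x 6 mm, and a plain square stem 20 x 20 mm, from 36 to 110 mm above the underside. The point is its centre, 55 mm above its underside; axes along its edges as the jig's. Grip the stem's upper half, e.g. 90 mm above the underside.
- locator_underside (a point): Centre of the underside of the locating block's foot; axes as the block's.
- locator_top (a point): Centre of the top of the locating block's stem, 110 mm above its underside; axes as the block's.
- gauge_centre (a point): Centre of a loose steel plug gauge (a rod 21 mm thick, 102 mm long, lying) beside the jig's left end; to be left alone.
- bolt: A loose bolt (20 x 53 x 18 mm, lying) beside the jig's right end; origin under its middle; to be left alone.
- sanding_block: A loose cork sanding block (65 x 107 x 32 mm) on the bench; origin under its middle; to be left alone.
- rubber_block: A loose rubber block (45 x 70 x 25 mm) on the bench; origin under its middle; to be left alone.

How it is judged:
On the way, in this order (a step that is already met when the one before it is completed fails the run):
1. the block leans to the left by more than 3.5 degrees, its foot still between the plungers (angle between locator_top's own z axis and vertical above 0.06 rad and y of locator_top in the frame of jig above 0.004 m and z of locator_underside in the frame of jig below 0.026 m), for 0.05 s.
2. then the block leans to the right by more than 3.5 degrees, its foot still between the plungers (angle between locator_top's own z axis and vertical above 0.06 rad and y of locator_top in the frame of jig below -0.004 m and z of locator_underside in the frame of jig below 0.026 m), for 0.05 s.
At the end, for the whole second after the job is handed in: The fingers hold the locating block at rest: underside 6 to 46 mm above the housing's top, within 25 mm sideways of the pocket's centre, upright within 10 degrees, touching no part of the jig (z of locator_underside in the frame of jig between 0.05 and 0.09 m and horizontal distance between locator_underside and pocket below 0.025 m and angle between locator_top's own z axis and vertical below 0.17 rad and contact force between locator and the fingers above 1 N and contact force between locator and jig below 0.05 N and linear speed of locator below 0.03 m/s); the arm keeps its last pose, push and grip.
It fails at once if a loose thing beside the work is pushed away (more than 25 mm) (distance of any of gauge_centre, bolt, sanding_block, rubber_block from where it was at the start of the episode above 0.025 m).
It also fails if it takes over 40 s, if anything falls off the work surface, if the arm or the gripper's body presses on something with over 40 N, if the wrist force passes 120 N, or if a joint passes its speed limit or range.

ROBOT

A 6-joint arm with a two-finger parallel gripper is mounted at the origin on a cart in front of the work surface, level with it; the furniture and walls round the work are solid. World frame = base frame: x ahead of the robot, y to its left, z up, the work surface at z = 0. Lengths are in m, angles in rad, forces in N, time in s.
With the tool pointing down it reaches from about 0.35 to 0.975 m from the base axis. Payload 4.9 kg.
Tool frame: the origin (TCP) lies at the very end of the fingers, on their centre line; the grasp point (between the pads) lies 19 mm behind it; x points along the fingers, z is the direction in which the jaws open and shut, and the axes are right-handed (so a half turn about x gives the same grasp; the last joint's range is limited). The gripper opens to 85 mm and grips with 20 to 120 N. Pads are 22 mm wide; open, the fingers measure 114 mm over their backs; the gripper's body (76 mm by 85 mm) begins 54 mm behind the grasp point. The pads swing forward as they close: fully open they stand 13 mm farther back than shut.
Start: joints at [1.078, 0.053, 1.613, -0, 1.476, -0.119], TCP at [0.228, 0.582, 0.231] pointing down, gripper open.
Joint ranges: [-3.01, 3.01], [-1.01, 2.22], [0.06, 2.58], [-1.02, 4.17], [0.09, 2.62], [-3.14, 3.14]. Speed limits (rad/s): [2.57, 2.57, 3.14, 3.14, 3.14, 3.14].

INTERFACE

Orientations are given as a rotation vector (axis times angle).
In Python, from station import ctrl, imaging gives the robot as it stands. The module is installed in compiled form; this text tells all that it offers.
- The arm moves only by the shell command python3 -m jog 'ROWS' [FORCE]. ROWS is JSON, a list that holds one entry, the list of rows, each a list of 5 numbers: the shift along the tool's x, y, z in m, then the turn about the tool's x in rad, then the closure, from -1 (fully open) to 1 (shut). A call has 1 to 12 rows; each row is the pose to reach, as a shift and turn from the pose measured when the call began, along the tool's axes at that moment; what a row does not reach only later rows make up. A row lasts 1/10 s, in which the tool goes at most 50 mm and 8.59 degrees, less where a joint would pass 70% of its speed; a pose out of reach is approached as far as the arm can. A call with a gripper value outside its range is refused whole. The fingers move at their own pace and stop on an object; FORCE is the grip in N (left out, the last holds). Time passes only in rows, so rows that repeat a pose let the fingers close. It gives the time, the measured TCP pose, the force and the opening at its end, in the units of the state.
- ctrl.get_obs(): the state, without advancing time (a new reading comes with each control period).
- imaging.get_image(name): name is "scene" or "top" or "wrist"; returns a dict with "color" (400x640x3 uint8, red, green, blue), "intrinsics" (3x3 intrinsics, pixels), "R" (3x3) and "t" (3): a world point X has camera coordinates R X + t. Camera axes: x right, y down, z forward; pixel columns grow to the right and rows downward; lengths in m; the calibration is good to about 2 mm. The wrist camera is an equidistant fisheye: a pixel r from the principal point sees the ray r / f radians off the axis. A picture is of the moment at which its call begins. There is no depth.
- ctrl.finish_job(): hands the job in, once; it reports no verdict.
The state is a dict: "t": time; "q": joint angles; "dq": joint speeds; "effort": joint torques, N m; "tool_pos": TCP position; "tool_rot": TCP orientation; "contact_force": force on the tool from outside, world axes, zero at the start; "wrist_torque": the same for the moment, N m; "opening": finger opening in m.
Only numpy, scipy, OpenCV 4.12 (cv2) and the standard library are available. Lean on these libraries where they do the work, as an engineer would, in place of code of your own. Each camera call takes 0.05 s, during which the arm holds its last target.

## Working session

There is one attempt and no reset: what is moved stays moved. The work goes in short steps, Python scripts to look and compute and a shell command to move; the robot and the scene stay as the last step left them, time stands still between calls to the robot, and variables do not carry over. Pictures are saved under pics/ and viewed, and the job is handed in when it is done.

```bash
mkdir -p pics; ls; python3 - <<'E'
from station import ctrl, imaging
import cv2,numpy as np
np.set_printoptions(precision=4,suppress=True)
o=ctrl.get_obs()
for k,v in o.items(): print(k,np.array(v))
for n in ["scene","top","wrist"]:
    d=imaging.get_image(n); cv2.imwrite(f"pics/{n}0.png",d["color"][:,:,::-1])
    print(n,d["intrinsics"],d["R"],d["t"], -np.array(d["R"]).T@np.array(d["t"]))
E
```

```text
pics
t 0.0
q [ 1.078   0.0533  1.6143  0.      1.476  -0.119 ]
dq [ 0.0001 -0.0005  0.0007 -0.001  -0.0002  0.0002]
effort [ -0.0002 -39.3664 -37.0185  -0.0001   0.0068  -0.    ]
tool_pos [0.2279 0.5813 0.2301]
tool_rot [-0.9306  1.3651  0.9291]
contact_force [-0.1045 -0.2705 -0.0196]
wrist_torque [-0.0018  0.0098 -0.0315]
opening 0.0855205668942378
scene [[407.9559   0.     327.748 ]
 [  0.     407.9559 198.3879]
 [  0.       0.       1.    ]] [[ 0.4377 -0.8991 -0.0118]
 [-0.4346 -0.2001 -0.8781]
 [ 0.7871  0.3894 -0.4783]] [-0.2604  0.3423  0.5467] [-0.1676 -0.3785  0.559 ]
top [[394.6635   0.     320.9178]
 [  0.     394.6635 196.4725]
 [  0.       0.       1.    ]] [[ 0.0096 -0.9999 -0.0143]
 [-0.9936 -0.008  -0.1125]
 [ 0.1124  0.0153 -0.9935]] [0.0171 0.6153 1.1748] [0.4792 0.004  1.2367]
wrist [[309.7069   0.     323.917 ]
 [  0.     309.7069 201.2597]
 [  0.       0.       1.    ]] [[ 0.3633  0.9317 -0.0016]
 [ 0.8899 -0.3466  0.2965]
 [ 0.2757 -0.1092 -0.955 ]] [-0.6244 -0.0381  0.3792] [0.1562 0.61   0.3724]
```

View pics/scene0.png

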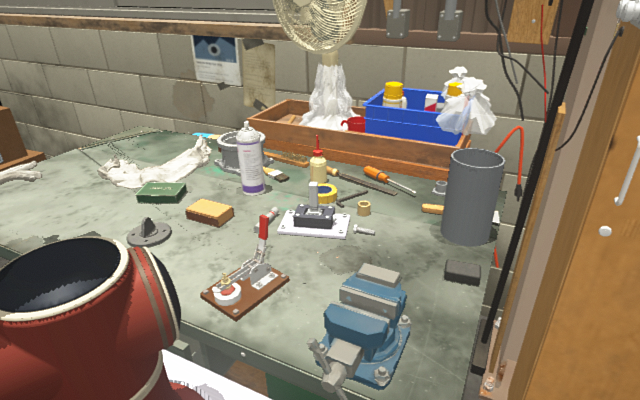

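View pics/top0.png

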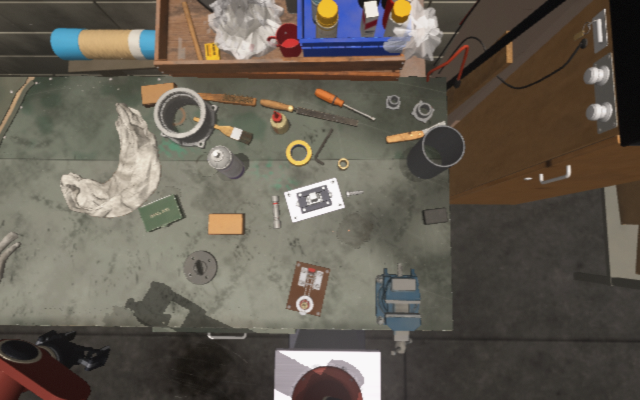

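```bash
python3 - <<'E'
import cv2
a=cv2.imread('pics/top0.png')[60:220,230:430]
cv2.imwrite('pics/topz.png',cv2.resize(a,None,fx=4,fy=3.75,interpolation=cv2.INTER_CUBIC)[:600])
a=cv2.imread('pics/scene0.png')[100:260,200:400]
cv2.imwrite('pics/scenez.png',cv2.resize(a,(750,600),interpolation=cv2.INTER_CUBIC))
E
python3 - <<'E'
import cv2
a=cv2.imread('pics/top0.png')[160:240,260:380]
cv2.imwrite('pics/topz1.png',cv2.resize(a,(780,520),interpolation=cv2.INTER_CUBIC))
a=cv2.imread('pics/scene0.png')[170:250,255:375]
cv2.imwrite('pics/scenez1.png',cv2.resize(a,(780,520),interpolation=cv2.INTER_CUBIC))
E
```

```text
(no output)
```

View pics/topz1.png

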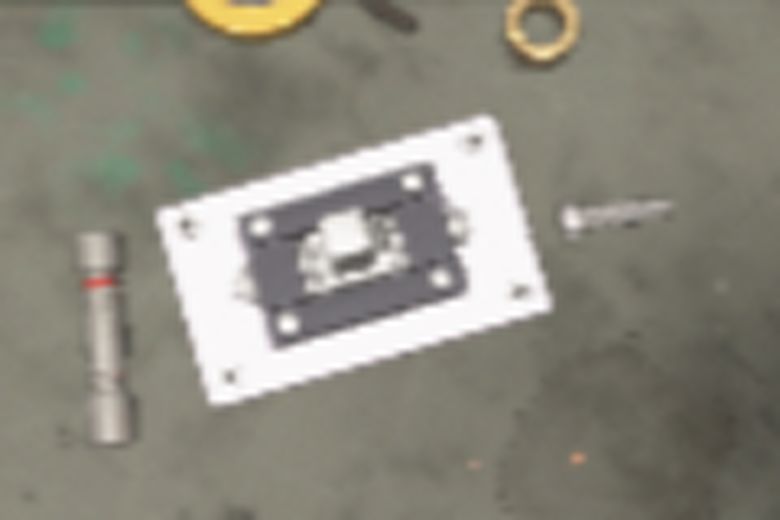

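View pics/scenez1.png

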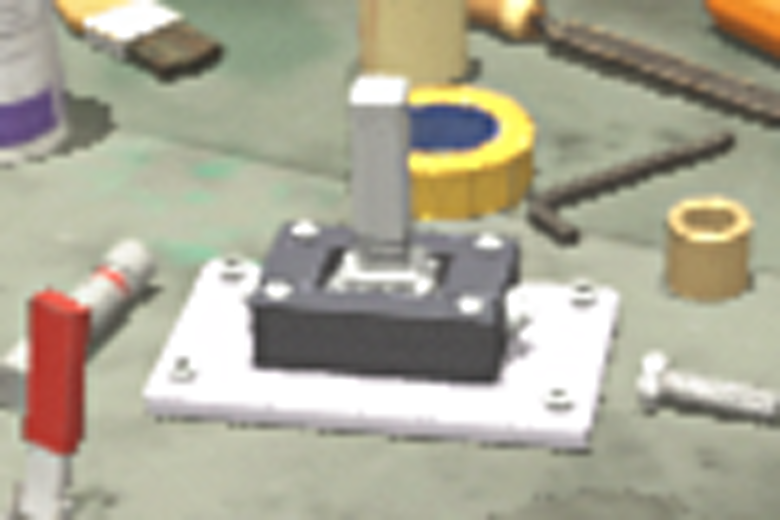

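```bash
cat > h.py <<'E'
import numpy as np,cv2
from scipy.spatial.transform import Rotation as Ro
def ray(d,px,z):
    K=np.array(d["intrinsics"]);R=np.array(d["R"]);t=np.array(d["t"])
    c=-R.T@t; v=R.T@np.linalg.inv(K)@np.array([px[0],px[1],1.])
    return c+v*(z-c[2])/v[2]
def proj(d,X):
    K=np.array(d["intrinsics"]);R=np.array(d["R"]);t=np.array(d["t"])
    p=K@(R@np.asarray(X)+t); return p[:2]/p[2]
E
python3 - <<'E'
from station import ctrl, imaging
from h import *
np.set_printoptions(precision=4,suppress=True)
for n,roi in (("top",(160,240,270,355)),("scene",(200,245,265,360))):
    d=imaging.get_image(n); im=d["color"]; r0,r1,c0,c1=roi
    hsv=cv2.cvtColor(im,cv2.COLOR_RGB2HSV)
    m=np.zeros(im.shape[:2],np.uint8)
    m[r0:r1,c0:c1]=((hsv[...,2]>200)&(hsv[...,1]<40))[r0:r1,c0:c1]*255
    cs,_=cv2.findContours(m,cv2.RETR_EXTERNAL,cv2.CHAIN_APPROX_NONE)
    c=max(cs,key=cv2.contourArea); print(n,cv2.contourArea(c),cv2.boundingRect(c))
    h=cv2.convexHull(c)[:,0,:]
    P=np.array([ray(d,p,0.012)[:2] for p in h])
    (cx,cy),(w,hh),a=cv2.minAreaRect((P*1000).astype(np.float32)); print(cx,cy,w,hh,a)
    # stem top guess
    if n=="top":
        cz=ray(d,(260+346/6.5,160+228/6.5),0.122); print("stem top",cz)
        for u,v in((105,338),(617,214)): print(ray(d,(260+u/6.5,160+v/6.5),0.01))
    else:
        print("stem top",ray(d,(255+380/6.5,170+88/6.5),0.122))
E
```

```text
top 1617.5 (284, 178, 61, 44)
607.9374389648438 44.80561828613281 98.42408752441406 169.47122192382812 16.962717056274414
stem top [0.6091 0.0431 0.122 ]
[0.5681 0.1621 0.01  ]
[ 0.63   -0.0834  0.01  ]
scene 768.0 (277, 209, 74, 28)
605.60546875 43.37516784667969 111.896728515625 171.95555114746094 16.674503326416016
stem top [0.6043 0.0411 0.122 ]
```

```bash
cat >> h.py <<'E'
J=np.array([0.6075,0.0438]); YAW=0.295
JR=np.array([[np.cos(YAW),-np.sin(YAW),0],[np.sin(YAW),np.cos(YAW),0],[0,0,1]])
def rep(o,goal=None):
    R=Ro.from_rotvec(o["tool_rot"]).as_matrix(); p=np.array(o["tool_pos"])
    print("t",round(o["t"],2),"tcp",p.round(4),"jig",(JR.T@(p-[*J,0])).round(4),"F_jig",(JR.T@np.array(o["contact_force"])).round(1),"open",round(o["opening"],4))
    print("tool axes in jig (cols)\n",(JR.T@R).round(3))
    z=R[:,2]; a=np.arctan2(np.dot(np.cross(z,JR[:,0]),R[:,0]),np.dot(z,JR[:,0])); 
    b=(a+np.pi)%(2*np.pi)-np.pi
    print("turn to z||jig x:",round(a,3),"or",round(a-np.sign(a)*np.pi,3), "q6",round(o["q"][5],3))
    if goal is not None: print("shift tool:",(R.T@(np.array([*J,0])+JR@np.array(goal)-p)).round(4))
E
python3 - <<'E'
from station import ctrl
from h import *
rep(ctrl.get_obs(),[0,0,0.23])
E
```

```text
t 0.25 tcp [0.2281 0.5816 0.2307] jig [-0.2067  0.6248  0.2307] F_jig [-0.1  0.4  0.6] open 0.0855
tool axes in jig (cols)
 [[-0.001 -0.785  0.62 ]
 [-0.001  0.62   0.785]
 [-1.     0.    -0.001]]
turn to z||jig x: 0.902 or -2.24 q6 -0.119
shift tool: [ 0.001  -0.5496 -0.3621]
```

```bash
python3 -m jog '[[[0,-0.04,-0.026,0.07,-1],[0,-0.08,-0.053,0.14,-1],[0,-0.12,-0.079,0.21,-1],[0,-0.16,-0.105,0.28,-1],[0,-0.2,-0.132,0.35,-1],[0,-0.24,-0.158,0.42,-1],[0,-0.28,-0.184,0.49,-1],[0,-0.32,-0.211,0.56,-1],[0,-0.36,-0.237,0.63,-1],[0,-0.4,-0.264,0.70,-1],[0,-0.44,-0.29,0.77,-1],[0,-0.48,-0.316,0.84,-1]]]' 50
python3 - <<'E'
from station import ctrl
from h import *
rep(ctrl.get_obs(),[0,0,0.20])
E
```

```text
t: 1.45
tool_pos: [0.5603, 0.1103, 0.231]
tool_rot: [-0.278, 1.553, 0.277]
contact_force: [0.7, -0.5, 0.6]
opening: 0.0852
t 1.45 tcp [0.5603 0.1103 0.231 ] jig [-0.0258  0.0773  0.231 ] F_jig [ 0.5 -0.7  0.6] open 0.0852
tool axes in jig (cols)
 [[-0.    -0.059  0.998]
 [-0.001  0.998  0.059]
 [-1.    -0.001 -0.   ]]
turn to z||jig x: 0.059 or -3.083 q6 -0.289
shift tool: [ 0.031  -0.0787  0.0212]
```

```bash
python3 -m jog '[[[0.01,-0.04,0.01,0.03,-1],[0.03,-0.0787,0.0212,0.059,-1],[0.03,-0.0787,0.0212,0.059,-1]]]'
python3 - <<'E'
from station import ctrl, imaging
from h import *
rep(ctrl.get_obs(),[0,0,0.083])
for n in ["scene","wrist","top"]:
    d=imaging.get_image(n); cv2.imwrite(f"pics/{n}1.png",d["color"][:,:,::-1])
E
```

```text
t: 1.75
tool_pos: [0.6077, 0.0398, 0.1973]
tool_rot: [-0.228, 1.564, 0.227]
contact_force: [-0.9, 0.1, -1.7]
opening: 0.0858
t 1.75 tcp [0.6077 0.0398 0.1973] jig [-0.0009 -0.0039  0.1973] F_jig [-0.8  0.4 -1.7] open 0.0858
tool axes in jig (cols)
 [[-0.005  0.006  1.   ]
 [-0.     1.    -0.006]
 [-1.    -0.    -0.005]]
turn to z||jig x: -0.006 or 3.136 q6 -0.345
shift tool: [0.1143 0.0039 0.0016]
```

View pics/wrist1.png

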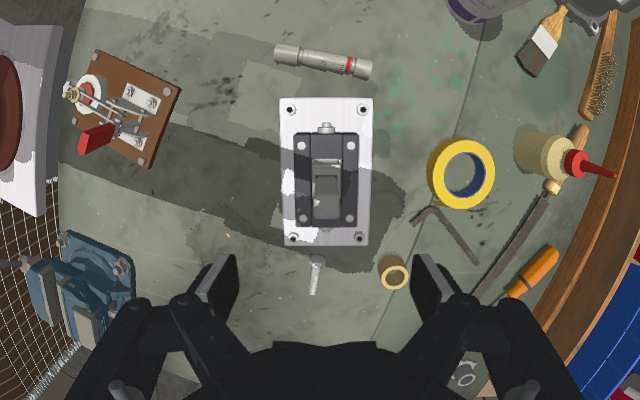

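View pics/scene1.png

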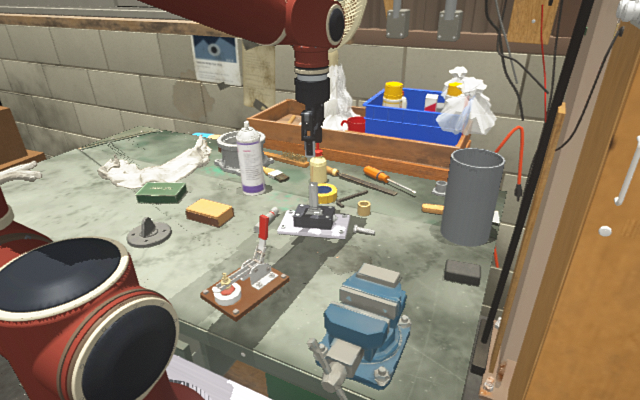

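```bash
cat >> h.py <<'E'
def fray(d,px,z):
    K=np.array(d["intrinsics"]);R=np.array(d["R"]);t=np.array(d["t"]);c=-R.T@t
    u=np.array([px[0]-K[0,2],px[1]-K[1,2]]);r=np.linalg.norm(u);th=r/K[0,0]
    v=R.T@np.array([*(u/r*np.sin(th)),np.cos(th)]); return c+v*(z-c[2])/v[2]
def J2(p): return (JR.T@(np.asarray(p)-[*J,0])).round(4)
E
python3 - <<'E'
import cv2
a=cv2.imread('pics/wrist1.png')[90:260,265:395]
cv2.imwrite('pics/wz1.png',cv2.resize(a,None,fx=3.5,fy=3.5,interpolation=cv2.INTER_CUBIC))
E
```

```text
(no output)
```

View pics/wz1.png

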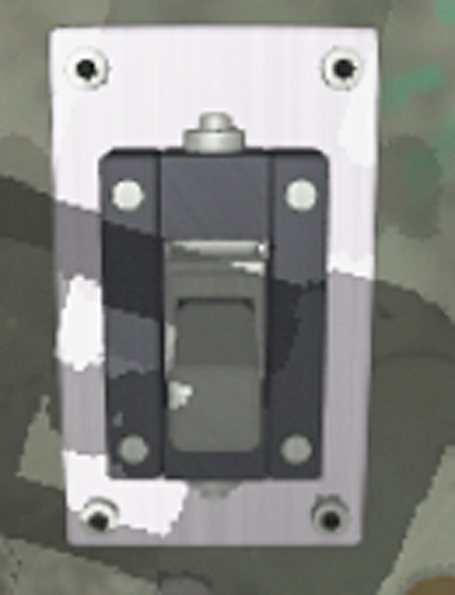

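```bash
python3 - <<'E'
from station import imaging
from h import *
d=imaging.get_image("wrist")
for name,pts,z in (("plate",[(50,28),(378,28),(360,546),(70,546)],.012),("screws",[(128,194),(302,194),(296,449),(133,449)],.046),("house",[(102,150),(328,150),(320,478),(108,478)],.044),("stemtop",[(172,366),(261,366),(260,450),(171,450)],.122)):
    P=np.array([J2(fray(d,(265+u/3.5-.5+.14,90+v/3.5-.5+.14),z))[:2] for u,v in pts])
    e=P[3]-P[0]+P[2]-P[1]
    print(name,P.tolist(),"mean",P.mean(0).round(4),"yaw off",np.arctan2(e[0],-e[1]).round(3))
E
```

```text
plate [[-0.0488, 0.0888], [0.0503, 0.0891], [0.0508, -0.0809], [-0.0476, -0.081]] mean [0.0012 0.004 ] yaw off 0.005
screws [[-0.023, 0.0414], [0.0248, 0.0415], [0.0249, -0.0331], [-0.0228, -0.0331]] mean [0.001  0.0042] yaw off 0.002
house [[-0.0302, 0.0535], [0.032, 0.0537], [0.0325, -0.043], [-0.0307, -0.0431]] mean [0.0009 0.0053] yaw off 0.0
stemtop [[-0.0086, 0.0138], [0.0103, 0.0139], [0.0104, -0.0051], [-0.009, -0.0052]] mean [0.0008 0.0044] yaw off -0.008
```

```bash
python3 - <<'E'
from station import imaging,ctrl
from h import *
rep(ctrl.get_obs(),[0.001,0.001,0.083])
d=imaging.get_image("wrist")
im=d["color"][90:260,265:395][:,:,::-1]
cv2.imwrite('pics/wz2.png',cv2.resize(im,None,fx=3.5,fy=3.5,interpolation=cv2.INTER_CUBIC))
E
```

```text
t 1.95 tcp [0.6074 0.0445 0.2016] jig [1.000e-04 7.000e-04 2.016e-01] F_jig [-0.7  0.6  0.3] open 0.0852
tool axes in jig (cols)
 [[ 0.    -0.001  1.   ]
 [-0.     1.     0.001]
 [-1.    -0.     0.   ]]
turn to z||jig x: 0.001 or -3.141 q6 -0.344
shift tool: [0.1186 0.0004 0.0009]
```

View pics/wz2.png

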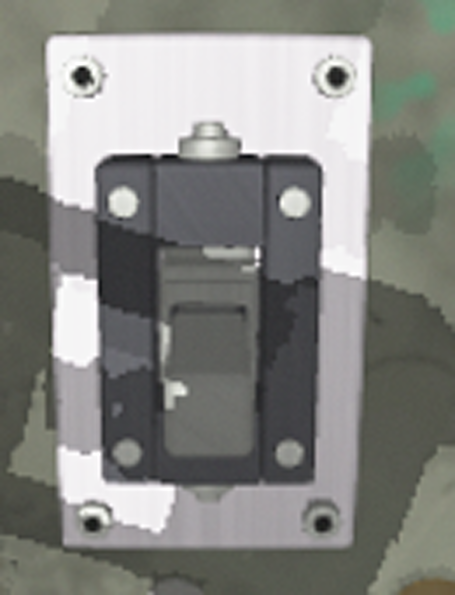

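```bash
python3 - <<'E'
from station import imaging
from h import *
d=imaging.get_image("wrist")
for name,pts,z in (("plate",[(47,36),(372,36),(353,548),(64,548)],.012),("screws",[(123,202),(294,202),(288,454),(127,454)],.046),("stemtop",[(164,373),(254,373),(253,458),(164,458)],.122)):
    P=np.array([J2(fray(d,(265+u/3.5-.5+.14,90+v/3.5-.5+.14),z))[:2] for u,v in pts])
    e=P[3]-P[0]+P[2]-P[1]
    print(name,"mean",P.mean(0).round(4),"yaw off",np.arctan2(e[0],-e[1]).round(3))
E
```

```text
plate mean [0.0001 0.0027] yaw off 0.001
screws mean [-0.0003  0.0026] yaw off 0.0
stemtop mean [-0.0003  0.003 ] yaw off -0.003
```

```bash
python3 -m jog '[[[0.03,0.001,0,0,-1],[0.06,0.001,0,0,-1],[0.09,0.001,0,0,-1],[0.118,0.001,0,0,-1],[0.118,0.001,0,0,-1],[0.118,0.001,0,0,-1]]]' 50
python3 - <<'E'
from station import imaging,ctrl
from h import *
rep(ctrl.get_obs(),[0.0,0.0014,0.083])
d=imaging.get_image("wrist")
cv2.imwrite('pics/w3.png',d["color"][:,:,::-1])
d=imaging.get_image("scene")
cv2.imwrite('pics/s3.png',cv2.resize(d["color"][130:250,225:385,::-1],(800,600),interpolation=cv2.INTER_CUBIC))
E
```

```text
t: 2.65
tool_pos: [0.6073, 0.0466, 0.0849]
tool_rot: [-0.234, 1.556, 0.233]
contact_force: [0.7, 0.1, -0.1]
opening: 0.0853
t 2.65 tcp [0.6073 0.0466 0.0849] jig [0.0006 0.0027 0.0849] F_jig [ 0.7 -0.1 -0.1] open 0.0853
tool axes in jig (cols)
 [[ 0.002 -0.003  1.   ]
 [-0.001  1.     0.003]
 [-1.    -0.001  0.002]]
turn to z||jig x: 0.003 or -3.139 q6 -0.343
shift tool: [ 0.0019 -0.0013 -0.0006]
```

View pics/w3.png

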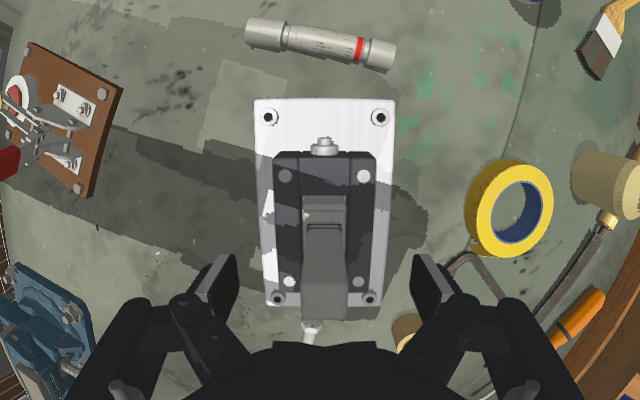

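View pics/s3.png

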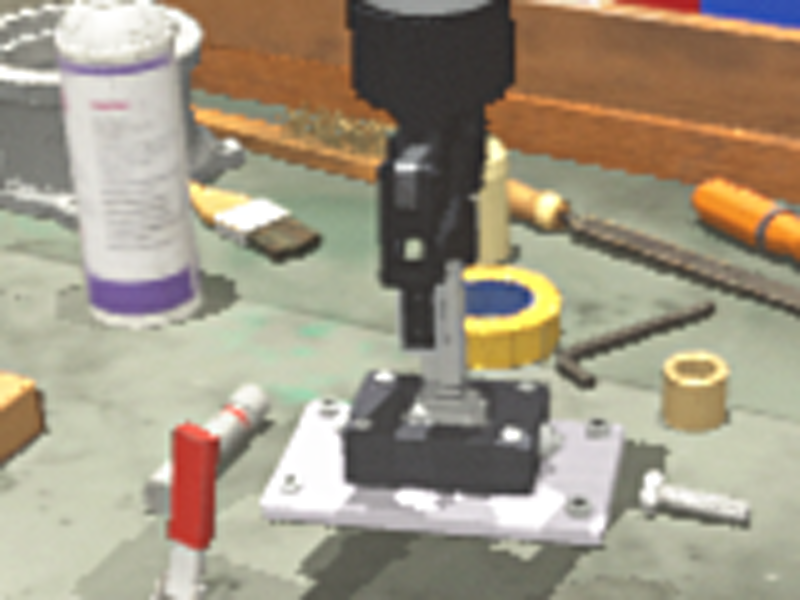

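```bash
python3 -m jog '[[[0.002,-0.001,0,0,0],[0.002,-0.001,0,0,1],[0.002,-0.001,0,0,1],[0.002,-0.001,0,0,1],[0.002,-0.001,0,0,1],[0.002,-0.001,0,0,1]]]' 50
python3 - <<'E'
from station import imaging,ctrl
from h import *
rep(ctrl.get_obs(),[0.0,0.0014,0.083])
d=imaging.get_image("wrist")
cv2.imwrite('pics/w4.png',d["color"][:,:,::-1])
E
```

```text
t: 3.35
tool_pos: [0.6085, 0.0449, 0.0853]
tool_rot: [-0.235, 1.555, 0.232]
contact_force: [-5.0, -2.6, 6.2]
opening: 0.0194
t 3.35 tcp [0.6085 0.0449 0.0853] jig [0.0012 0.0008 0.0853] F_jig [-5.6 -1.1  6.2] open 0.0194
tool axes in jig (cols)
 [[ 0.003 -0.002  1.   ]
 [-0.002  1.     0.002]
 [-1.    -0.002  0.003]]
turn to z||jig x: 0.002 or -3.139 q6 -0.344
shift tool: [ 0.0022  0.0006 -0.0013]
```

View pics/w4.png

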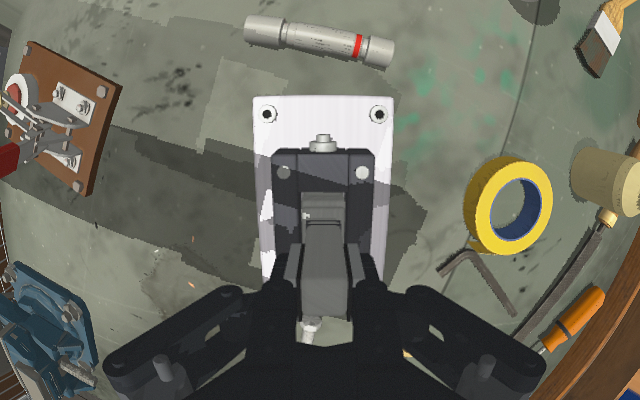

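```bash
python3 -m jog '[[[0,0.004,0,0,1],[-0.001,0.008,0,0,1],[-0.002,0.01,0,0,1],[-0.002,0.01,0,0,1],[-0.002,0.01,0,0,1]]]' 
python3 - <<'E'
from station import imaging,ctrl
from h import *
rep(ctrl.get_obs(),[0.0,0.0014,0.083])
d=imaging.get_image("wrist")
cv2.imwrite('pics/w5.png',d["color"][:,:,::-1])
d=imaging.get_image("scene")
cv2.imwrite('pics/s5.png',cv2.resize(d["color"][150:240,255:375,::-1],(800,600),interpolation=cv2.INTER_CUBIC))
E
```

```text
t: 3.9
tool_pos: [0.606, 0.0509, 0.0863]
tool_rot: [-0.24, 1.555, 0.226]
contact_force: [2.6, -11.1, -3.8]
opening: 0.0197
t 3.9 tcp [0.606  0.0509 0.0863] jig [0.0007 0.0072 0.0863] F_jig [ -0.8 -11.4  -3.8] open 0.0197
tool axes in jig (cols)
 [[ 0.002 -0.002  1.   ]
 [-0.01   1.     0.002]
 [-1.    -0.01   0.002]]
turn to z||jig x: 0.002 or -3.139 q6 -0.329
shift tool: [ 0.0033 -0.0058 -0.0007]
```

View pics/w5.png

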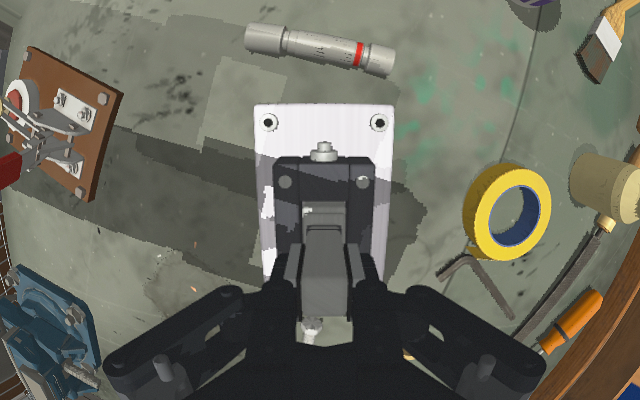

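View pics/s5.png

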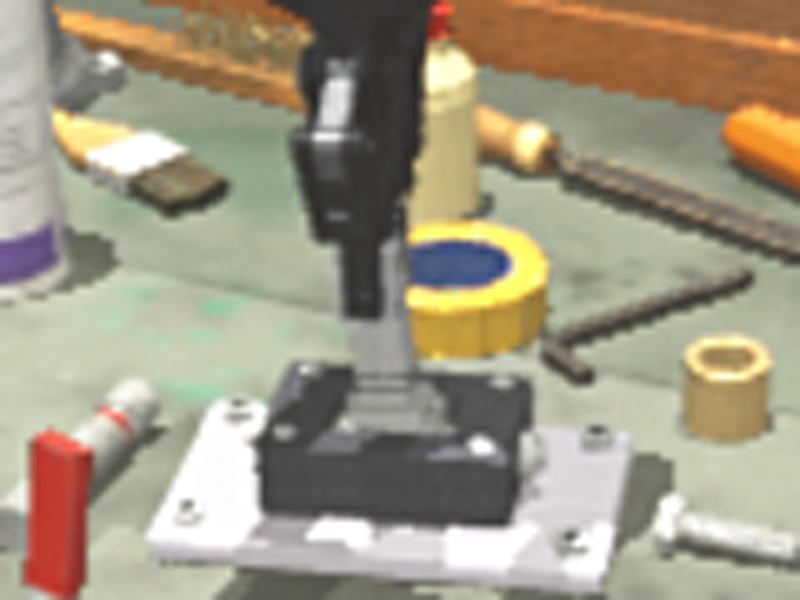

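```bash
python3 -m jog '[[[-0.002,0.004,0,0,1],[-0.003,0.007,0,0,1],[-0.003,0.008,0,0,1],[-0.003,0.008,0,0,1]]]' 
python3 - <<'E'
from station import imaging,ctrl
from h import *
rep(ctrl.get_obs(),[0.0,0.0014,0.083])
d=imaging.get_image("scene")
cv2.imwrite('pics/s6.png',cv2.resize(d["color"][150:240,255:375,::-1],(800,600),interpolation=cv2.INTER_CUBIC))
for b in (0,5,8):  # expected tilted stem edge slopes
    r=np.deg2rad(b); 
    A=[proj(d,np.array([*J,0])+JR@np.array([0,np.sin(r)*(h-27),27+np.cos(r)*(h-27)-0])*0.001) if 0 else proj(d,np.array([*J,0])+JR@(np.array([0,np.sin(r)*(h-.027),.027+np.cos(r)*(h-.027)]))) for h in (.05,.08)]
    v=A[1]-A[0]; print(b,(v[0]/-v[1]).round(3), ((A[0]-[255,150])*800/120).round(0),((A[1]-[255,150])*800/120).round(0))
E
```

```text
t: 4.4
tool_pos: [0.6043, 0.0551, 0.087]
tool_rot: [-0.246, 1.554, 0.22]
contact_force: [5.9, -12.0, -9.6]
opening: 0.0196
t 4.4 tcp [0.6043 0.0551 0.087 ] jig [0.0002 0.0118 0.087 ] F_jig [  2.1 -13.2  -9.6] open 0.0196
tool axes in jig (cols)
 [[ 0.002 -0.002  1.   ]
 [-0.017  1.     0.002]
 [-1.    -0.017  0.002]]
turn to z||jig x: 0.002 or -3.14 q6 -0.316
shift tool: [ 0.0042 -0.0103 -0.0002]
0 -0.032 [393. 391.] [391. 321.]
5 -0.132 [388. 391.] [378. 320.]
8 -0.191 [384. 391.] [371. 321.]
```

View pics/s6.png

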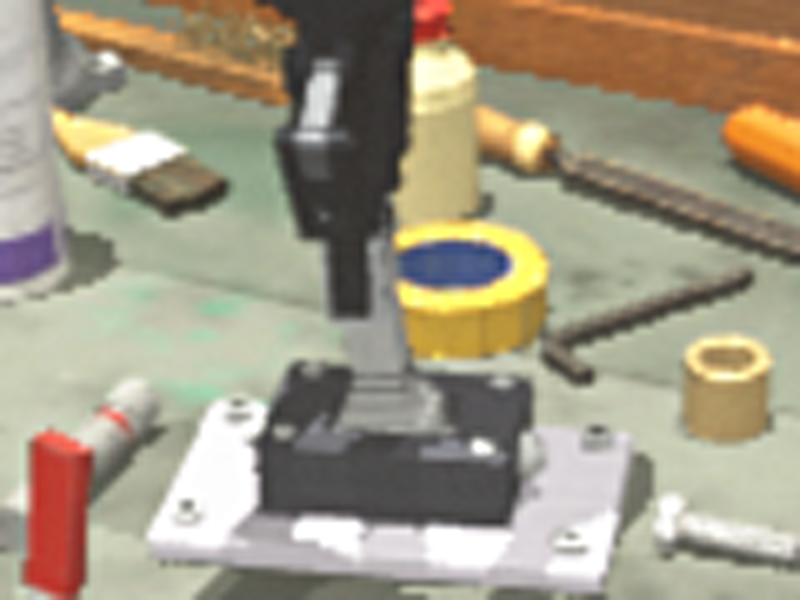

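```bash
python3 -m jog '[[[0,-0.005,0,0,1],[0,-0.01,0,0,1],[-0.001,-0.015,0,0,1],[-0.002,-0.019,0,0,1],[-0.003,-0.022,0,0,1],[-0.004,-0.025,0,0,1],[-0.004,-0.025,0,0,1]]]' 
python3 - <<'E'
from station import imaging,ctrl
from h import *
rep(ctrl.get_obs(),[0.0,0.0014,0.083])
d=imaging.get_image("scene")
cv2.imwrite('pics/s7.png',cv2.resize(d["color"][150:240,255:375,::-1],(800,600),interpolation=cv2.INTER_CUBIC))
for b in (-8,-5,0): 
    r=np.deg2rad(b); 
    A=[proj(d,np.array([*J,0])+JR@(np.array([0,np.sin(r)*(h-.027),.027+np.cos(r)*(h-.027)]))) for h in (.05,.08)]
    v=A[1]-A[0]; print(b,(v[0]/-v[1]).round(3), ((A[0]-[255,150])*800/120).round(0),((A[1]-[255,150])*800/120).round(0))
E
```

```text
t: 5.15
tool_pos: [0.61, 0.0357, 0.089]
tool_rot: [-0.238, 1.556, 0.227]
contact_force: [-1.2, 11.5, -5.3]
opening: 0.0195
t 5.15 tcp [0.61   0.0357 0.089 ] jig [ 0.     -0.0085  0.089 ] F_jig [ 2.2 11.3 -5.3] open 0.0195
tool axes in jig (cols)
 [[ 0.002 -0.002  1.   ]
 [-0.007  1.     0.002]
 [-1.    -0.007  0.002]]
turn to z||jig x: 0.002 or -3.14 q6 -0.355
shift tool: [ 0.0059  0.0099 -0.    ]
-8 0.13 [401. 392.] [410. 323.]
-5 0.069 [398. 392.] [403. 322.]
0 -0.032 [393. 391.] [391. 321.]
```

View pics/s7.png

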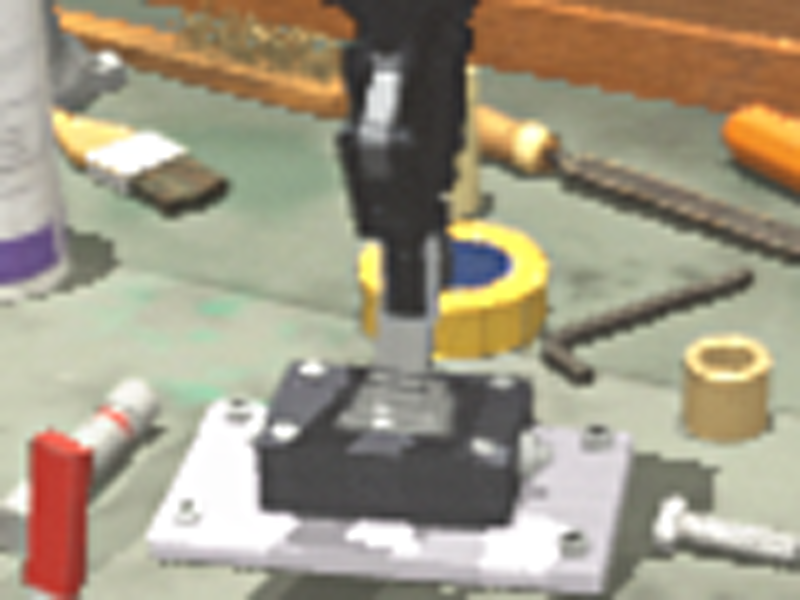

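```bash
python3 -m jog '[[[0,-0.004,0,0,1],[0,-0.007,0,0,1],[-0.001,-0.008,0,0,1],[-0.001,-0.008,0,0,1]]]' 
python3 - <<'E'
from station import imaging,ctrl
from h import *
rep(ctrl.get_obs(),[0.0,0.0014,0.083])
d=imaging.get_image("scene")
cv2.imwrite('pics/s8.png',cv2.resize(d["color"][150:240,255:375,::-1],(800,600),interpolation=cv2.INTER_CUBIC))
E
```

```text
t: 5.6
tool_pos: [0.6109, 0.0334, 0.089]
tool_rot: [-0.229, 1.557, 0.236]
contact_force: [-3.0, 15.0, 0.5]
opening: 0.0192
t 5.6 tcp [0.6109 0.0334 0.089 ] jig [ 0.0003 -0.011   0.089 ] F_jig [ 1.5 15.2  0.5] open 0.0192
tool axes in jig (cols)
 [[ 0.002 -0.002  1.   ]
 [ 0.004  1.     0.002]
 [-1.     0.004  0.002]]
turn to z||jig x: 0.002 or -3.14 q6 -0.367
shift tool: [ 0.006   0.0123 -0.0002]
```

View pics/s8.png

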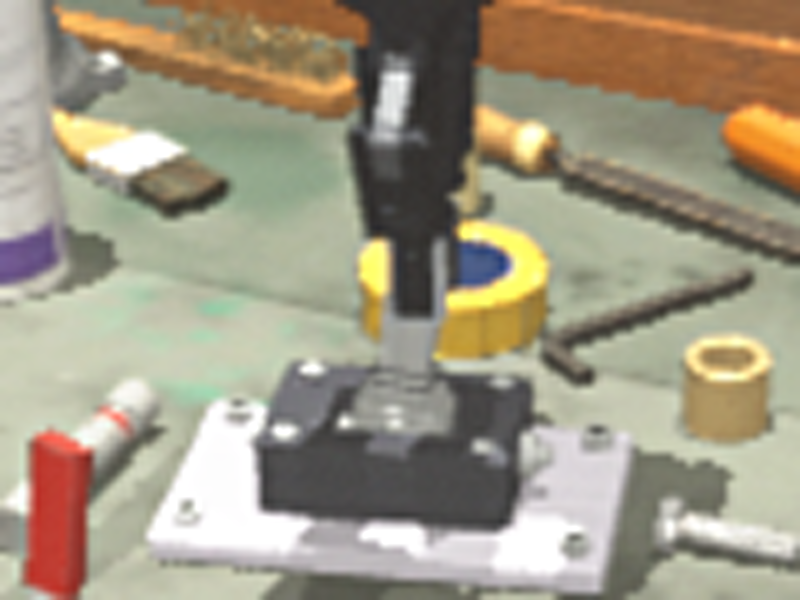

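```bash
python3 -m jog '[[[-0.002,0.005,0,0,1],[-0.004,0.01,0,0,1],[-0.006,0.015,0,0,1],[-0.007,0.02,0,0,1],[-0.008,0.024,0,0,1],[-0.008,0.027,0,0,1],[-0.008,0.027,0,0,1]]]' 
python3 - <<'E'
from station import imaging,ctrl
from h import *
rep(ctrl.get_obs(),[0.0,0.0014,0.083])
E
python3 -m jog '[[[-0.002,-0.005,0,0,1],[-0.004,-0.01,0,0,1],[-0.006,-0.015,0,0,1],[-0.007,-0.02,0,0,1],[-0.008,-0.024,0,0,1],[-0.008,-0.028,0,0,1],[-0.008,-0.028,0,0,1]]]' 
python3 - <<'E'
from station import imaging,ctrl
from h import *
rep(ctrl.get_obs(),[0.0,0.0014,0.083])
d=imaging.get_image("scene")
cv2.imwrite('pics/s9.png',cv2.resize(d["color"][150:240,255:375,::-1],(800,600),interpolation=cv2.INTER_CUBIC))
E
```

```text
t: 6.35
tool_pos: [0.6035, 0.056, 0.0943]
tool_rot: [-0.235, 1.556, 0.231]
contact_force: [7.2, -9.2, -13.2]
opening: 0.0193
t 6.35 tcp [0.6035 0.056  0.0943] jig [-0.0003  0.0129  0.0943] F_jig [  4.3 -10.9 -13.2] open 0.0193
tool axes in jig (cols)
 [[ 0.002 -0.002  1.   ]
 [-0.003  1.     0.002]
 [-1.    -0.003  0.002]]
turn to z||jig x: 0.002 or -3.14 q6 -0.325
shift tool: [ 0.0113 -0.0114  0.0003]
t: 7.05
tool_pos: [0.6108, 0.0315, 0.1008]
tool_rot: [-0.23, 1.557, 0.235]
contact_force: [0.6, 6.1, -5.6]
opening: 0.0198
t 7.05 tcp [0.6108 0.0315 0.1008] jig [-0.0004 -0.0127  0.1008] F_jig [ 2.4  5.7 -5.6] open 0.0198
tool axes in jig (cols)
 [[ 0.002 -0.001  1.   ]
 [ 0.003  1.     0.001]
 [-1.     0.003  0.002]]
turn to z||jig x: 0.001 or -3.14 q6 -0.369
shift tool: [0.0178 0.014  0.0004]
```

View pics/s9.png

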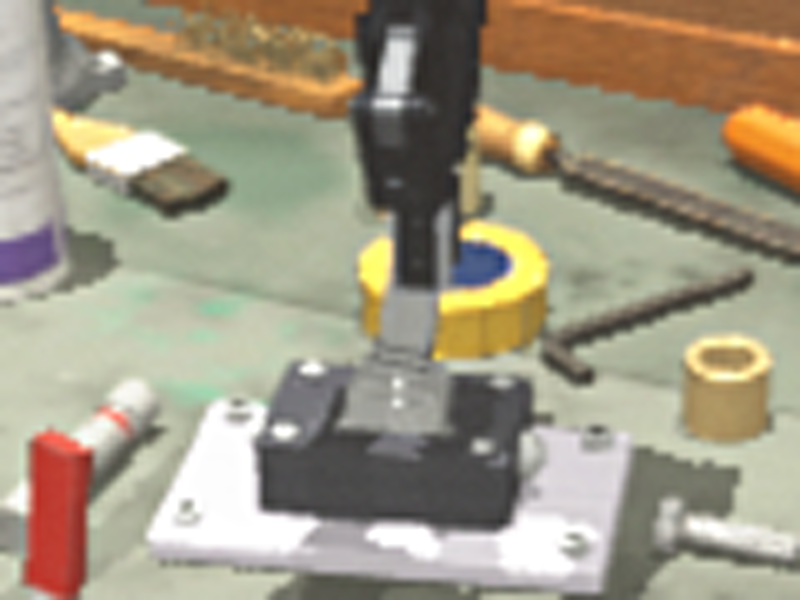

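```bash
python3 -m jog '[[[-0.002,0.005,0,0,1],[-0.003,0.01,0,0,1],[-0.005,0.015,0,0,1],[-0.006,0.02,0,0,1],[-0.007,0.024,0,0,1],[-0.007,0.024,0,0,1]]]' 
python3 - <<'E'
from station import imaging,ctrl
from h import *
rep(ctrl.get_obs(),[0.0,0.0014,0.083])
d=imaging.get_image("scene")
cv2.imwrite('pics/s10.png',cv2.resize(d["color"][150:240,255:375,::-1],(800,600),interpolation=cv2.INTER_CUBIC))
E
```

```text
t: 7.7
tool_pos: [0.6041, 0.0546, 0.1092]
tool_rot: [-0.231, 1.556, 0.235]
contact_force: [-0.3, -4.7, 2.1]
opening: 0.0194
t 7.7 tcp [0.6041 0.0546 0.1092] jig [-1.000e-04  1.130e-02  1.092e-01] F_jig [-1.7 -4.4  2.1] open 0.0194
tool axes in jig (cols)
 [[ 0.003 -0.002  1.   ]
 [ 0.002  1.     0.002]
 [-1.     0.002  0.003]]
turn to z||jig x: 0.002 or -3.14 q6 -0.331
shift tool: [ 0.0262 -0.0099  0.    ]
```

View pics/s10.png

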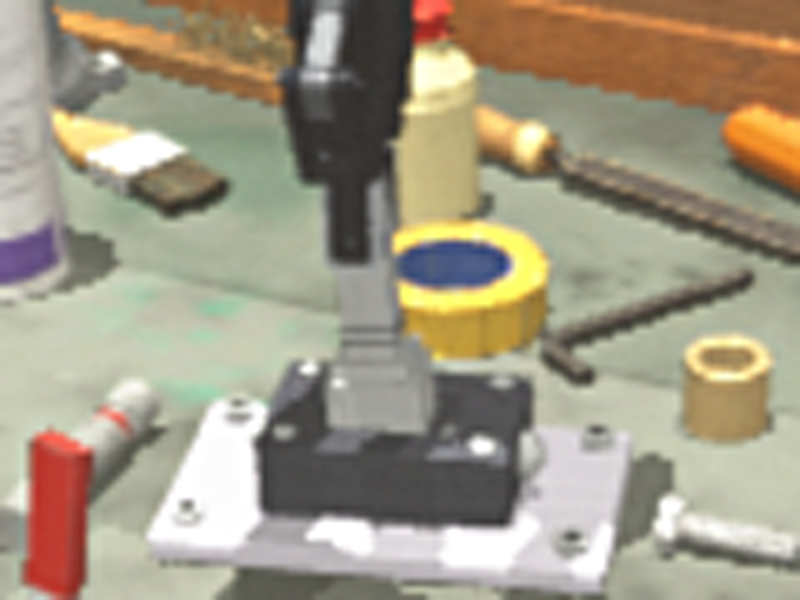

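```bash
python3 -m jog '[[[0,-0.005,0,0,1],[0,-0.010,0,0,1],[0,-0.014,0,0,1],[0,-0.016,0,0,1],[0,-0.016,0,0,1]]]' 
python3 - <<'E'
from station import imaging,ctrl
from h import *
rep(ctrl.get_obs(),[0.0,0.0014,0.083])
d=imaging.get_image("scene")
cv2.imwrite('pics/s11.png',cv2.resize(d["color"][150:240,255:375,::-1],(800,600),interpolation=cv2.INTER_CUBIC))
E
```

```text
t: 8.25
tool_pos: [0.6081, 0.0408, 0.109]
tool_rot: [-0.226, 1.558, 0.238]
contact_force: [-2.3, 3.0, 1.4]
opening: 0.0191
t 8.25 tcp [0.6081 0.0408 0.109 ] jig [-0.0003 -0.003   0.109 ] F_jig [-1.3  3.5  1.4] open 0.0191
tool axes in jig (cols)
 [[ 0.002 -0.001  1.   ]
 [ 0.008  1.     0.001]
 [-1.     0.008  0.002]]
turn to z||jig x: 0.001 or -3.141 q6 -0.357
shift tool: [0.026  0.0042 0.0003]
```

View pics/s11.png

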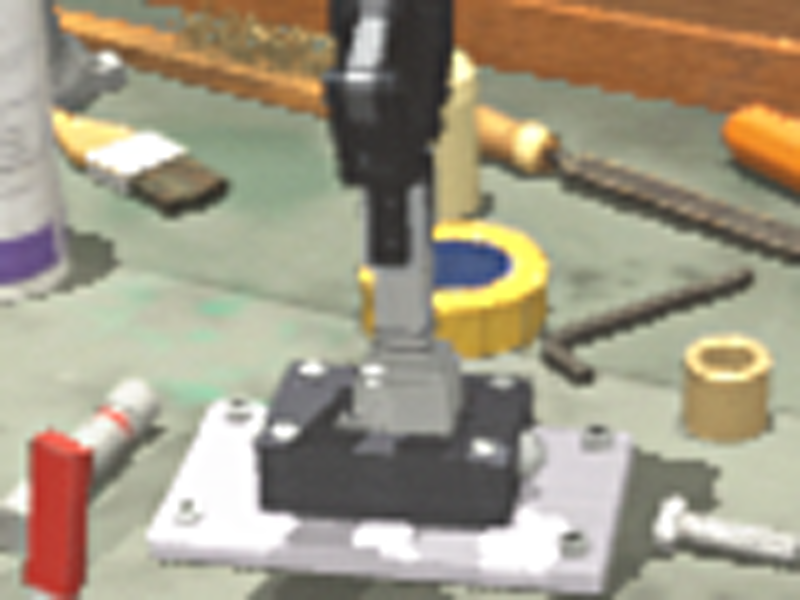

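```bash
python3 -m jog '[[[-0.004,0.002,0,0,1],[-0.010,0.003,0,0,1],[-0.018,0.004,0,0,1],[-0.025,0.004,0,0,1],[-0.029,0.004,0,0,1],[-0.029,0.004,0,0,1],[-0.029,0.004,0,0,1],[-0.029,0.004,0,0,1]]]' 60
python3 - <<'E'
from station import imaging,ctrl
from h import *
rep(ctrl.get_obs(),[0.0,0.0014,0.083])
d=imaging.get_image("scene")
cv2.imwrite('pics/s12.png',cv2.resize(d["color"][150:240,255:375,::-1],(800,600),interpolation=cv2.INTER_CUBIC))
# expected pixels for foot bottom front edge etc
for z in (.054,.064,.074):
  print(z,[((proj(d,np.array([*J,0])+JR@np.array([-.014,.0014+s,z]))-[255,150])*800/120).round(0).tolist() for s in (.018,-.018)])
d=imaging.get_image("wrist")
cv2.imwrite('pics/w12.png',d["color"][:,:,::-1])
E
```

```text
t: 9.1
tool_pos: [0.6066, 0.0444, 0.1375]
tool_rot: [-0.226, 1.559, 0.238]
contact_force: [-0.2, 0.7, -2.2]
opening: 0.0191
t 9.1 tcp [0.6066 0.0444 0.1375] jig [-0.0007  0.0008  0.1375] F_jig [-0.   0.7 -2.2] open 0.0191
tool axes in jig (cols)
 [[ 0.001 -0.001  1.   ]
 [ 0.008  1.     0.001]
 [-1.     0.008  0.001]]
turn to z||jig x: 0.001 or -3.141 q6 -0.351
shift tool: [0.0545 0.0001 0.0006]
0.054 [[334.0, 397.0], [430.0, 404.0]]
0.064 [[333.0, 373.0], [429.0, 380.0]]
0.074 [[332.0, 350.0], [429.0, 356.0]]
```

View pics/s12.png

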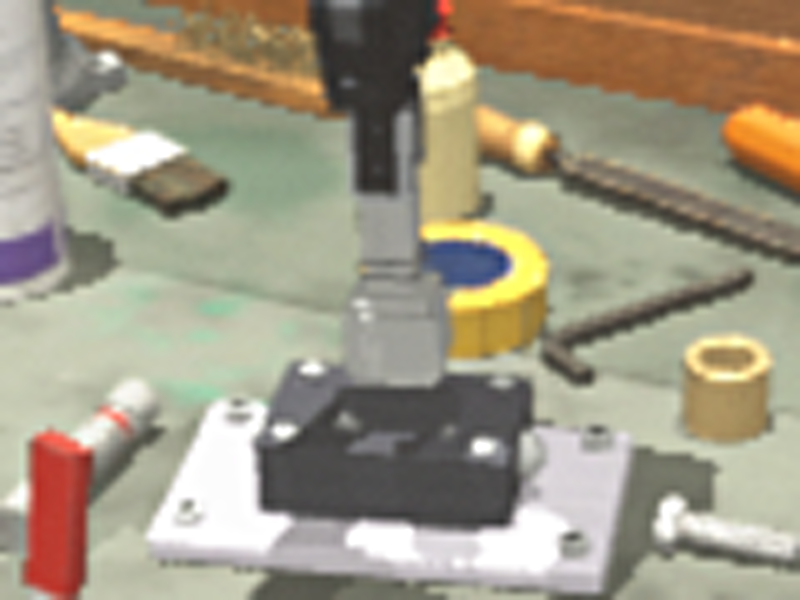

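View pics/w12.png

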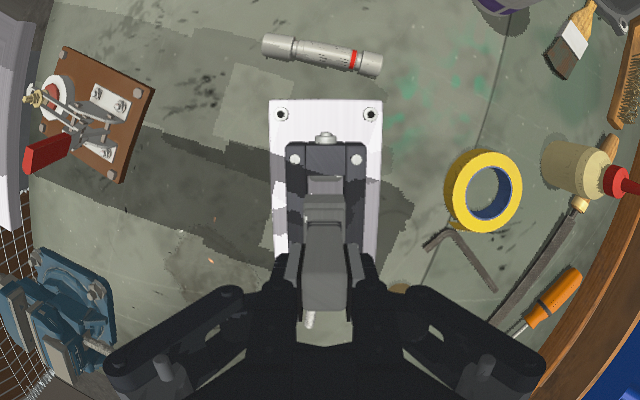

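```bash
python3 -m jog '[[[-0.002,0.001,0,0,1],[-0.003,0.001,0,0,1],[-0.003,0.001,0,0,1],[-0.003,0.001,0,0,1],[-0.003,0.001,0,0,1],[-0.003,0.001,0,0,1],[-0.003,0.001,0,0,1],[-0.003,0.001,0,0,1]]]'
python3 - <<'E'
from station import imaging,ctrl
from h import *
o=ctrl.get_obs();rep(o,[0.0,0.0014,0.083]); print(np.abs(o["dq"]).max())
d=imaging.get_image("scene")
a=d["color"][150:240,255:375,::-1]
cv2.imwrite('pics/s13.png',cv2.resize(a,(800,600),interpolation=cv2.INTER_CUBIC))
d=imaging.get_image("top")
cv2.imwrite('pics/t13.png',cv2.resize(d["color"][160:240,260:380,::-1],(780,520),interpolation=cv2.INTER_CUBIC))
E
```

```text
t: 10.0
tool_pos: [0.6063, 0.0453, 0.1404]
tool_rot: [-0.226, 1.559, 0.238]
contact_force: [0.1, -0.0, -2.6]
opening: 0.0193
t 10.0 tcp [0.6063 0.0453 0.1404] jig [-0.0007  0.0018  0.1404] F_jig [ 0.1 -0.  -2.6] open 0.0193
tool axes in jig (cols)
 [[ 0.001 -0.001  1.   ]
 [ 0.008  1.     0.001]
 [-1.     0.008  0.001]]
turn to z||jig x: 0.001 or -3.141 q6 -0.349
shift tool: [ 0.0574 -0.0009  0.0007]
0.0019179754153213523
```

View pics/s13.png

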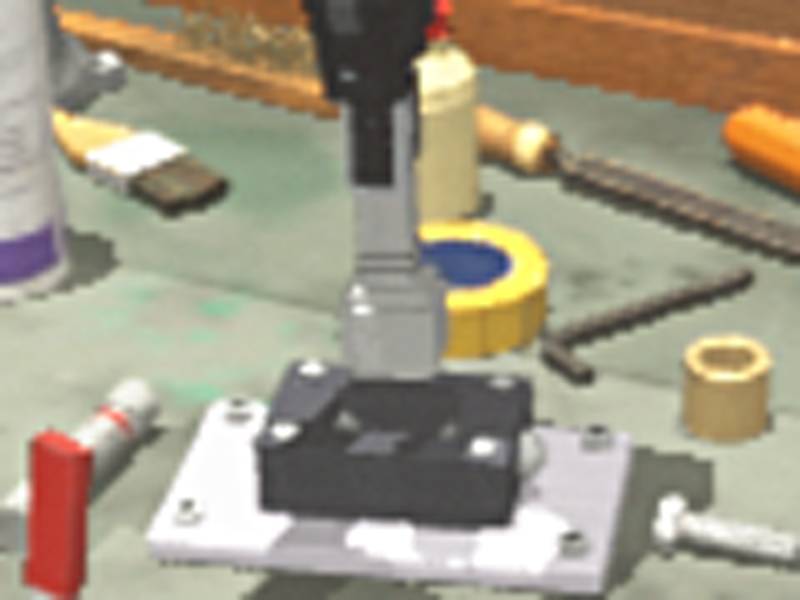

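View pics/t13.png

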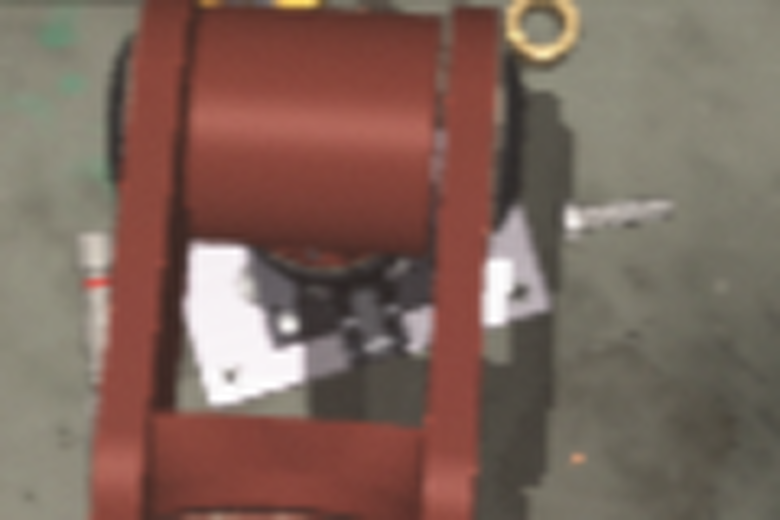

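```bash
python3 - <<'E'
from station import ctrl
from h import *
ctrl.finish_job(); o=ctrl.get_obs(); rep(o)
E
```

```text
the job is handed in; nothing more can be done
the job is handed in; nothing more can be done
```

The block is out of the pocket. The gripper holds it upright and at rest straight over the jig, and I handed the job in at about 10 s of the 40 s allowed.

**What I did:** I gripped the stem about 92 mm above its underside. I leaned it left about 6° and then right about 8°, as measured in the scene picture, with the foot still low in the pocket. I then rocked it left, right and left again while easing it up. Before lifting it clear, I straightened it against the pocket's right wall.

**Last checks:**
- **Height:** the underside is about 64–67 mm above the bench, roughly 2 cm above the housing.
- **Upright and holding:** the stem is vertical to within about 1° in the scene picture. The grip is 60 N, the finger opening is 19 mm, and the arm is at rest.
- **Free of the jig:** the sideways force is about 0 and the vertical force is about −2.6 N. That is a little under the 3.4 N block weight, and the force reading is noisy.
- **Over the pocket:** the tool is within about 1 mm of the pocket centre I worked to.
- **Loose things:** the bolt and the gauge show no movement, though the arm hides part of the gauge in the last top view. I did not check the sanding block or the rubber block again at the end; the arm only passed above the sanding block and stayed away from the rubber block.

**Disagreements:** the cameras differed by about 2–4 mm on the jig's sideways position, slightly more than the stated calibration. I used a value in between. In the scene view the foot sits a few mm to the right of centre, well inside the 25 mm limit.

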